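# Set the purge dial and hold the sprung sample hatch just under its balance point

### The arm

A 6-joint arm with a two-finger parallel gripper is mounted at the origin on the work surface. World frame = base frame: x ahead of the robot, y to its left, z up, the work surface at z = 0. Lengths are in m, angles in rad, forces in N, time in s.
With the tool pointing down it reaches from about 0.35 to 1 m from the base axis. Payload 7.1 kg.
Tool frame: the origin (TCP) lies midway between the tips of the shut fingers; the grasp point (between the pads) lies 19 mm behind it (env.grasp_offset is the distance from the TCP to the grasp point, in m); y points along the fingers, z is the direction in which the jaws open and shut, and the axes are right-handed (so a half turn about y gives the same grasp; the last joint's range is limited). The gripper opens to 85 mm and grips with 20 to 120 N. Pads are 22 mm wide; open, the fingers measure 114 mm over their backs; the gripper's body (76 mm by 85 mm) begins 54 mm behind the grasp point. The pads swing forward as they close: fully open they stand 13 mm farther back than shut.
Start: joints at [1.24, 0.423, 1.63, -0, 1.089, -0.019], TCP at [0.192, 0.595, 0.231] pointing down, gripper open.
Joint ranges: [-3, 3], [-0.9, 2.11], [0.09, 2.58], [-1.31, 4.45], [0.11, 2.69], [-2.54, 2.54]. Speed limits (rad/s): [2.39, 2.39, 3.01, 3.14, 3.14, 3.14].

### API

Orientations are given as a 3x3 rotation matrix whose columns are the frame's x, y, z axes.
In Python, from rig import env gives the robot as it stands. The module is installed in compiled form; this text tells all that it offers.
- The arm moves only by the tool step_arm, never from a script. Its argument "rows" is a list of rows, each an object with "slide": the shift along the world's x, y, z in units of 25 mm (1.0 is 25 mm), a list of three; "twist": the turn about the world's z in units of 10 degrees (1.0 is 10 degrees). In form: [{"slide": [x, y, z], "twist": twist}, ...]. A call has 1 to 12 rows; each row shifts and turns the commanded pose from where the row before left it; what a row does not reach is not made up. A row lasts 1/8 s, in which the tool goes at most 62.5 mm and 10.7 degrees, less where a joint would pass 70% of its speed; a pose out of reach is approached as far as the arm can. A call is refused whole if a number of a shift passes 1 or a number of a turn 1, either way. A call with a gripper value outside its range is refused whole. "claw" is the opening in per cent of the stroke, from 0 (shut) to 100 (fully open), set as the call begins (left out, the last holds). The fingers move at their own pace and stop on an object; "squeeze" is the grip in N (left out, the last holds). Time passes only in rows, so rows that do not move let the fingers close. It gives the time, the measured TCP pose, the force and the opening at its end, in the units of the state.
- env.read_state(): the state, without advancing time (a new reading comes with each control period).
- env.read_camera(name): name is "side" or "top"; returns (picture, depth): 400x640x3 uint8, blue, green, red; 400x640 float32, m along the optical axis (not along the pixel's ray), 0 where there is no reading.
- env.camera_info(name): a dict with "fov_y" (degrees; the focal length in pixels is half the picture's height over the tangent of half this angle, whatever the lens; pixels are square), "cx", "cy" (the principal point, pixels), "camera_from_world" (4x4, takes a point from world to camera coordinates). Camera axes: x right, y down, z forward; pixel columns grow to the right and rows downward; lengths in m; the calibration is good to about 2 mm. A picture is of the moment at which its call begins. camera_info takes no time and is no camera call.
- env.close_job(): hands the job in, once; it reports no verdict.
The state is a dict: "time_s": time; "joints": joint angles; "dq": joint speeds; "joint_torque": joint torques, N m; "tcp_pos": TCP position; "orientation": TCP orientation; "wrist_force": force on the tool from outside, world axes, zero at the start; "moment": the same for the moment, N m; "gripper_width": finger opening in m.
Only numpy, scipy, OpenCV 4.12 (cv2) and the standard library are available. Lean on these libraries where they do the work, as an engineer would, in place of code of your own. Each camera call takes 0.05 s, during which the arm holds its last target.

### The job

Get the analyser's sample chamber ready for loading: with the hatch still shut, turn the purge dial until its pointer lines up with the index mark on the collar. Then raise the chamber's sprung hatch (it has a pull bar) to some ten degrees past its balance point, ease it back and finish holding it still about eight degrees below the balance point, where it would close by itself if let go; your program ends while holding it. Keep the hatch under control, never letting it spring open onto its stop or slam, leave the dial on its mark, and do not disturb the jar, beaker or spatula.

Things in the scene. Friction and masses are not known exactly. Their poses are not given: they have to be found in the camera images.
- dial_grip (a point): Grip point of the purge dial, on its upright axis, 34 mm above the top of the dial unit (fixed white box 110 x 110 x 60 mm, left or right of the chamber). The dial is a black knob: a bar 42 long, 14 wide, 11 to 45 mm above the unit's top, on a skirt of radius 24 mm. x axis: along the bar to its pointer end; z up.
- dial_pointer (a point): Point on the dial 30 mm out from its axis in the direction of the pointer (white line on the bar's top and nub on the skirt), 8 mm above the unit's top. Turns with the dial.
- index_mark (a point): Index mark: a dark rib 13 x 4 x 4 mm on the flat aluminium collar (80 mm diameter, 3 mm high) round the dial. The point lies 30 mm from the dial's axis, 8 mm above the unit's top; the dial is set when dial_pointer coincides with it. Fixed; always 0.4 to 1.5 rad counter-clockwise (from above) of the pointer's start.
- dial (a joint): Angle of the dial, rad, growing counter-clockwise from above; ends at -0.9 and 1.7. Light friction (0.04 N m); stays where it is left.
- hatch_hinge (a point): Middle of the hatch's level hinge axis on the sample chamber, a fixed white casing 260 deep, 220 wide, 90 mm high; the hinge is 97 mm above the bench, 150 mm behind the casing's front face. Frame fixed to the casing: x level, away from the robot (from the shut hatch's bar to the hinge), y along the hinge, z up.
- hatch_bar (a point): Middle of the hatch's pull bar: steel rod 12 mm thick, 120 mm long, parallel to the hinge, 195 mm from it and level with it when shut. Two end arms carry it 45 mm in front of the hatch's edge and the casing's front: 38 mm clear behind the bar, only the bench below. Turns with the hatch: x from bar to hinge, y along the bar.
- hatch (a joint): Angle, rad, of the grey hatch (220 wide, 12 thick, front lip 18 mm): 0 shut and level, grows as the bar rises in an arc towards the hinge, stop at 1.5. Its weight (0.95 kg) shuts it, a hinge spring helps lift: about 2 N at the bar at first, nothing at the balance point, 1.05 rad (60 deg; dark rib on the side plate). Below that it falls shut, above it the spring throws it open; hardly any friction.

How it is judged:
By the outcome, as a careful person would: the job done as asked, in the order asked, and still so for the second after the job is handed in, while the arm keeps its last pose, push and grip.
It also fails if it takes over 58 s, if anything falls off the work surface, if the arm or the gripper's body presses on something with over 40 N, if the wrist force passes 120 N, or if a joint passes its speed limit or range.

## Working session

There is one attempt and no reset: what is moved stays moved. The work goes in short steps, Python scripts to look and compute and a tool call to move; the robot and the scene stay as the last step left them, time stands still between calls to the robot, and variables do not carry over. Pictures are saved under pics/ and viewed, and the job is handed in when it is done.

Besides the shell and the picture viewer there is one more tool, called after ">>>" as name(argument=value, ...), one argument or row to a line, values as JSON. step_arm: Moves the arm, as the interface text tells. Its arguments: {"type":"object","properties":{"rows":{"type":"array","items":{"type":"object","properties":{"slide":{"type":"array","items":{"type":"number"}},"twist":{"type":"number"}}}},"claw":{"type":"number"},"squeeze":{"type":"number"}},"required":["rows"]}

```bash
mkdir -p pics; python3 - <<'E'
from rig import env
import cv2,numpy as np
s=env.read_state()
for k,v in s.items(): print(k,np.round(v,3).tolist())
print(env.grasp_offset)
for n in("side","top"):
    p,d=env.read_camera(n); cv2.imwrite(f"pics/{n}0.png",p); np.savez(f"{n}0.npz",p=p,d=d)
    i=env.camera_info(n);print(n,i["fov_y"],i["cx"],i["cy"],np.round(i["camera_from_world"],4).tolist())
E
```

```text
time_s 0.0
joints [1.24, 0.424, 1.631, -0.0, 1.089, -0.019]
dq [0.002, -0.0, 0.0, -0.001, 0.0, 0.001]
joint_torque [-0.002, -55.74, -28.174, -0.0, 0.007, 0.0]
tcp_pos [0.192, 0.594, 0.231]
orientation [[0.952, -0.001, 0.307], [-0.307, -0.002, 0.952], [-0.0, -1.0, -0.002]]
wrist_force [0.046, 0.057, 0.335]
moment [-0.024, -0.029, -0.023]
gripper_width 0.085
0.0187
side 43.396972264633774 323.8575883574123 200.7180612430389 [[0.9248, -0.3798, -0.0213, -0.5511], [-0.2613, -0.5935, -0.7612, 0.2465], [0.2764, 0.7096, -0.6481, 0.9979], [0.0, 0.0, 0.0, 1.0]]
top 54.212512756900836 319.6381197353323 201.85941014557795 [[0.011, -0.9996, 0.0275, -0.0025], [-0.981, -0.0161, -0.1934, 0.6117], [0.1937, -0.0249, -0.9807, 0.9699], [0.0, 0.0, 0.0, 1.0]]
```

View pics/side0.png

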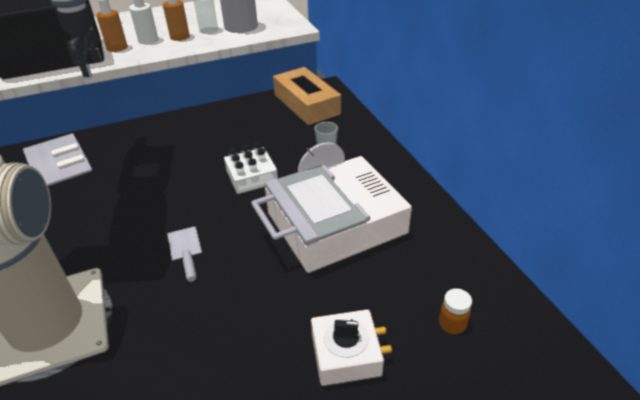

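View pics/top0.png

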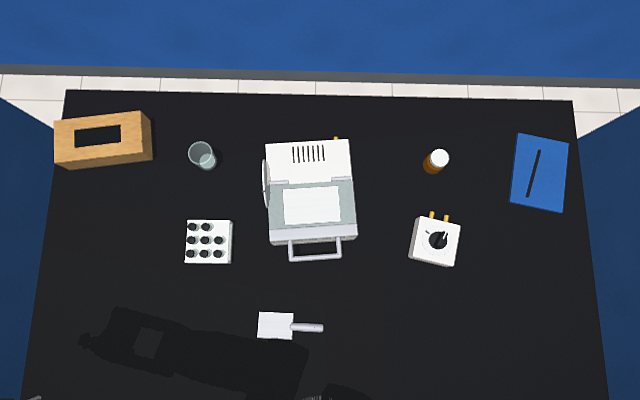

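The side view shows the dial unit at about (347,335) and the hatch bar at about (265,218). In the top view the dial is at about (438,240) and the bar at about (315,257). I'll zoom in and measure.

```bash
cat > h.py <<'E'
import numpy as np,cv2
from rig import env
def cam(n):
    i=env.camera_info(n); f=200/np.tan(np.radians(i["fov_y"]/2)); return f,i["cx"],i["cy"],np.array(i["camera_from_world"])
def plane(n,u,v,z):
    f,cx,cy,T=cam(n); R=T[:3,:3];t=T[:3,3]; o=-R.T@t; d=R.T@np.array([(u-cx)/f,(v-cy)/f,1]); return o+d*(z-o[2])/d[2]
def dp(n,u,v,d):
    f,cx,cy,T=cam(n); R=T[:3,:3];t=T[:3,3]; return R.T@(np.array([(u-cx)/f*d,(v-cy)/f*d,d])-t)
def proj(n,P):
    f,cx,cy,T=cam(n); q=T[:3,:3]@np.array(P)+T[:3,3]; return q[0]/q[2]*f+cx,q[1]/q[2]*f+cy
def tri(obs):
    A=[];b=[]
    for n,u,v in obs:
        f,cx,cy,T=cam(n); 
        for k,(a) in ((0,(u-cx)/f),(1,(v-cy)/f)):
            r=T[k]-a*T[2]; A.append(r[:3]); b.append(-r[3])
    return np.linalg.lstsq(np.array(A),np.array(b),rcond=None)[0]
E
python3 - <<'E'
import cv2,numpy as np
t=np.load("top0.npz")["p"];s=np.load("side0.npz")["p"]
cv2.imwrite("pics/zt.png",cv2.resize(t[205:275,400:470],None,fx=8,fy=8,interpolation=cv2.INTER_CUBIC))
cv2.imwrite("pics/zs.png",cv2.resize(s[305:390,300:400],None,fx=7,fy=7,interpolation=cv2.INTER_CUBIC))
cv2.imwrite("pics/zh.png",cv2.resize(t[130:270,255:365],None,fx=4,fy=4,interpolation=cv2.INTER_CUBIC))
cv2.imwrite("pics/zhs.png",cv2.resize(s[130:275,240:420],None,fx=4,fy=4,interpolation=cv2.INTER_CUBIC))
E
```

```text
(no output)
```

View pics/zt.png

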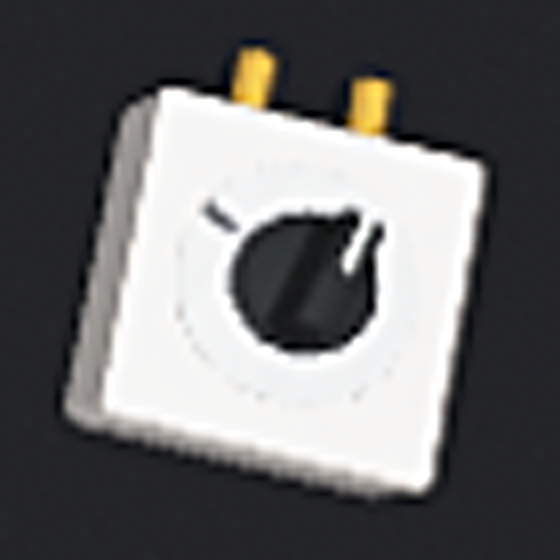

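View pics/zs.png

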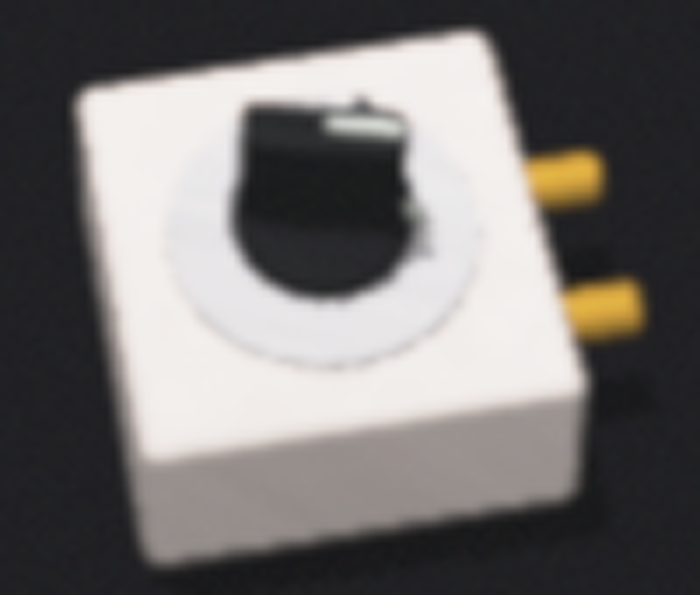

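View pics/zh.png

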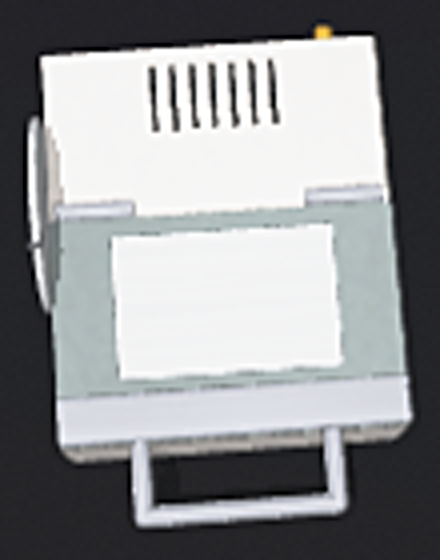

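View pics/zhs.png

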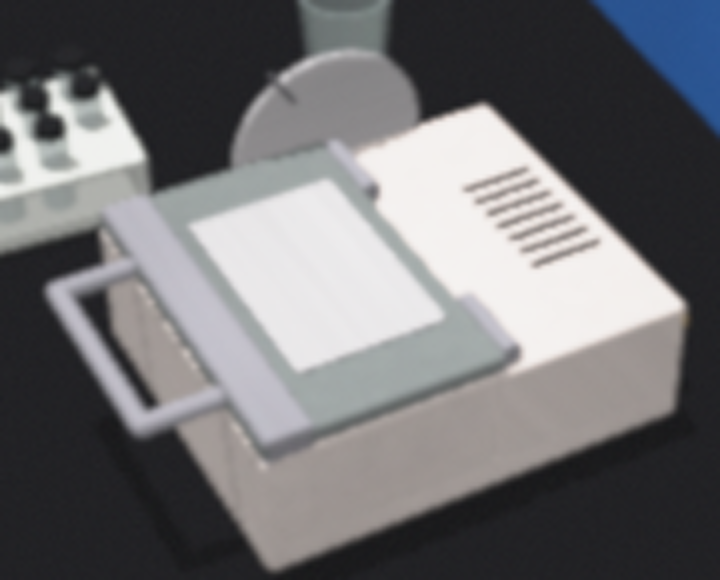

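```bash
python3 - <<'E'
from h import *
np.set_printoptions(precision=4,suppress=True)
def zt(u,v,z): return plane("top",(u+.5)/8-.5+400,(v+.5)/8-.5+205,z)
def zs(u,v,z): return plane("side",(u+.5)/7-.5+300,(v+.5)/7-.5+305,z)
C=np.array([zt(*c,.06) for c in [(160,88),(487,163),(432,493),(105,412)]]);print(C);ct=C.mean(0)
D=np.array([zs(*c,.06) for c in [(78,92),(487,30),(587,388),(148,463)]]);print(D);cs=D.mean(0)
print("centres top",ct,"side",cs)
print("collar",zt(297,285,.063),zs(322,226,.063))
print("edge angles",np.degrees(np.arctan2(*(C[0]-C[3])[1::-1])),np.degrees(np.arctan2(*(C[1]-C[2])[1::-1])),np.degrees(np.arctan2(*(D[1]-D[0])[1::-1])),np.degrees(np.arctan2(*(D[2]-D[3])[1::-1])))
def ang(a,b): d=a-b;return np.arctan2(d[1],d[0]),np.hypot(d[0],d[1])
im=zt(220,217,.066)
print("index",im,ang(im,ct)) 
a,b=zt(347,268,.105),zt(368,222,.105)
print("line top",a,b,ang(b,a),ang(a,ct),ang(b,ct))
a,b=zs(325,125,.105),zs(402,128,.105)
print("line side",a,b,ang(b,a),ang(a,cs),ang(b,cs))
# bar
def ht(u,v,z): return plane("top",(u+.5)/4-.5+255,(v+.5)/4-.5+130,z)
def hs(u,v,z): return plane("side",(u+.5)/4-.5+240,(v+.5)/4-.5+130,z)
a,b=ht(137,518,.097),ht(347,507,.097); print("bar top",a,b,(a+b)/2,ang(a,b))
a,b=hs(52,290,.097),hs(142,430,.097); print("bar side",a,b,(a+b)/2,ang(a,b))
E
```

```text
[[ 0.5791 -0.2579  0.06  ]
 [ 0.5558 -0.3653  0.06  ]
 [ 0.4484 -0.341   0.06  ]
 [ 0.473  -0.2359  0.06  ]]
[[ 0.4753 -0.2335  0.06  ]
 [ 0.5827 -0.2579  0.06  ]
 [ 0.5575 -0.3637  0.06  ]
 [ 0.4518 -0.3405  0.06  ]]
centres top [ 0.5141 -0.3001  0.06  ] side [ 0.5168 -0.2989  0.06  ]
collar [ 0.5145 -0.2994  0.063 ] [ 0.5164 -0.2982  0.063 ]
edge angles -11.702791286539483 -12.7256913831805 -12.770364021022996 -12.3484888989399
index [ 0.536  -0.2742  0.066 ] (np.float64(0.8677871007989162), np.float64(0.03386949310663973))
line top [ 0.5158 -0.3016  0.105 ] [ 0.5303 -0.3089  0.105 ] (np.float64(-0.46941466162357237), np.float64(0.016257214587258022)) (np.float64(-0.7290299513003021), np.float64(0.0022547963026032865)) (np.float64(-0.5008000898389253), np.float64(0.01844553407419958))
line side [ 0.5169 -0.2983  0.105 ] [ 0.5338 -0.3065  0.105 ] (np.float64(-0.45199198395993073), np.float64(0.018809928990636902)) (np.float64(1.4696682156633367), np.float64(0.0006564274396349429)) (np.float64(-0.41883447303412047), np.float64(0.01859452952227013))
bar top [0.4594 0.081  0.097 ] [ 0.4677 -0.0485  0.097 ] [0.4636 0.0162 0.097 ] (np.float64(1.6350784762373465), np.float64(0.12972587681866288))
bar side [0.4604 0.0829 0.097 ] [ 0.4719 -0.0432  0.097 ] [0.4662 0.0199 0.097 ] (np.float64(1.6620113914102612), np.float64(0.12661210756936236))
```

```bash
python3 - <<'E'
from h import *
np.set_printoptions(precision=4,suppress=True)
t=np.load("top0.npz");p=t["p"];g=cv2.cvtColor(p,cv2.COLOR_BGR2GRAY).astype(float)
print(g[228:240,423:434].astype(int))
# rib: weighted by darkness
m=np.zeros_like(g);sub=g[228:236,424:431];w=np.clip(225-sub,0,None);
vv,uu=np.mgrid[228:236,424:431]; k=w>15
u0,v0=(w*k*uu).sum()/(w*k).sum(),(w*k*vv).sum()/(w*k).sum();im=plane("top",u0,v0,.066)
print(u0,v0,im)
X=np.stack([uu[k]-u0,vv[k]-v0]);cov=(X*w[k])@X.T;e,V=np.linalg.eigh(cov);d=V[:,1];q=plane("top",u0+d[0]*3,v0+d[1]*3,.066);dd=q-im
print("rib dir",np.arctan2(dd[1],dd[0]))
for c in ([.5141,-.3001],[.5145,-.2994]): print(np.arctan2(im[1]-c[1],im[0]-c[0]),np.hypot(im[1]-c[1],im[0]-c[0]))
# white face corners by mask + minAreaRect on plane
m=(g>215).astype(np.uint8);m[:205]=0;m[275:]=0;m[:,:400]=0;m[:,470:]=0
cn=max(cv2.findContours(m,cv2.RETR_EXTERNAL,cv2.CHAIN_APPROX_NONE)[0],key=cv2.contourArea)
P=np.array([plane("top",u,v,.06)[:2] for u,v in cn[:,0]],np.float32);print(cv2.minAreaRect(P*1000))
# casing edges on zoomed top
def ht(u,v,z): return plane("top",(u+.5)/4-.5+255,(v+.5)/4-.5+130,z)
def hs(u,v,z): return plane("side",(u+.5)/4-.5+240,(v+.5)/4-.5+130,z)
def an(a,b): d=b-a; return np.degrees(np.arctan2(d[1],d[0])),np.hypot(d[0],d[1])
BL,BR=ht(42,55,.09),ht(376,37,.09);print("rear edge",BL,BR,an(BR,BL))
SBL,SBR=hs(486,103,.09),hs(687,308,.09)
# front hatch lip top edge z~.103
print("rear edge side",hs(687,308,.09),hs(486,103,.09),an(hs(687,308,.09),hs(486,103,.09)))
a,b=ht(58,398,.103),ht(411,376,.103);print("lip line",an(b,a),a,b)
a,b=ht(135,518,.097),ht(350,507,.097);print(an(b,a))
E
```

```text
[[246 246 248 242 242 239 244 243 243 243 242]
 [246 249 248 228 246 246 244 243 243 243 242]
 [247 247 211 150 245 252 246 244 243 244 246]
 [248 242 169  81 159 230 252 247 246 251 255]
 [246 246 247 146  68 123 226 252 255 234 203]
 [241 245 251 247 202 116 149 255 217 114  38]
 [241 244 246 249 249 241 248 210  74  33  42]
 [243 244 243 244 246 255 255  98  31  46  51]
 [243 244 243 243 246 255 179  57  43  52  53]
 [243 244 243 243 249 254  97  36  51  54  54]
 [243 244 243 244 254 208  63  42  53  54  53]
 [243 243 242 245 255 184  54  45  53  54  55]]
427.3293885601578 232.17061143984222 [ 0.5347 -0.2749  0.066 ]
rib dir 0.7999929508853992
0.8858039778983146 0.032592428349988975
0.8816181893128605 0.03179754335325957
((514.376708984375, -299.031982421875), (107.92809295654297, 108.75753784179688), 77.15196990966797)
rear edge [0.7597 0.1514 0.09  ] [ 0.7768 -0.0682  0.09  ] (np.float64(94.4450157477077), np.float64(0.22027446862189753))
rear edge side [ 0.7799 -0.0654  0.09  ] [0.763  0.1556 0.09  ] (np.float64(94.3668831025296), np.float64(0.22168381019761976))
lip line (np.float64(94.42753522952698), np.float64(0.22020231156224143)) [0.5322 0.1315 0.103 ] [ 0.5492 -0.0881  0.103 ]
(np.float64(93.61405430004066), np.float64(0.13280926392494816))
```

>>> step_arm(
  rows=[
    {"slide": [0.6, -1, 0], "twist": -0.5},
    {"slide": [0.6, -1, 0], "twist": -0.5},
    {"slide": [0.6, -1, 0], "twist": -0.5},
    {"slide": [0.6, -1, 0], "twist": -0.5},
    {"slide": [0.6, -1, 0], "twist": -0.5},
    {"slide": [0.6, -1, 0], "twist": -0.5},
    {"slide": [0.6, -1, 0], "twist": -0.5},
    {"slide": [0.6, -1, 0], "twist": -0.5},
    {"slide": [0.6, -1, 0], "twist": -0.5},
    {"slide": [0.6, -1, 0], "twist": -0.5},
    {"slide": [0.6, -1, 0], "twist": -0.5},
    {"slide": [0.6, -1, 0], "twist": -0.5},
  ],
)

```text
time_s: 1.6
tcp_pos: [0.3719, 0.2939, 0.2311]
orientation: [[0.208, -0.0, 0.978], [-0.978, -0.0, 0.208], [0.0, -1.0, -0.0]]
wrist_force: [-0.1, -0.4, 0.3]
gripper_width: 0.0851
```

>>> step_arm(
  rows=[
    {"slide": [0.4, -1, 0], "twist": -0.5},
    {"slide": [0.4, -1, 0], "twist": -0.5},
    {"slide": [0.4, -1, 0], "twist": -0.5},
    {"slide": [0.4, -1, 0], "twist": -0.5},
    {"slide": [0.4, -1, 0], "twist": -0.5},
    {"slide": [0.4, -1, 0], "twist": -0.5},
    {"slide": [0.4, -1, 0], "twist": -0.5},
    {"slide": [0.4, -1, 0], "twist": -0.5},
    {"slide": [0.4, -1, 0], "twist": -0.5},
    {"slide": [0.4, -1, 0], "twist": -0.5},
    {"slide": [0.4, -1, 0], "twist": -0.5},
    {"slide": [0.4, -1, 0], "twist": -0.5},
  ],
)

```text
time_s: 3.1
tcp_pos: [0.4917, -0.006, 0.2311]
orientation: [[-0.744, -0.001, 0.669], [-0.669, 0.0, -0.744], [0.0, -1.0, -0.0]]
wrist_force: [0.4, -0.1, -0.5]
gripper_width: 0.0854
```

>>> step_arm(
  rows=[
    {"slide": [0, -1, 0], "twist": -0.5},
    {"slide": [0, -1, 0], "twist": -0.5},
    {"slide": [0, -1, 0], "twist": -0.5},
    {"slide": [0.1, -1, 0], "twist": -0.5},
    {"slide": [0.1, -1, 0], "twist": -0.5},
    {"slide": [0.1, -1, 0], "twist": -0.5},
    {"slide": [0.1, -1, 0], "twist": -0.5},
    {"slide": [0.1, -1, 0], "twist": -0.5},
    {"slide": [0.1, -1, 0], "twist": -0.5},
    {"slide": [0.1, -1, 0], "twist": -0.5},
    {"slide": [0.1, -1, 0], "twist": -0.5},
    {"slide": [0.1, -0.7, 0], "twist": -0.5},
  ],
)

```text
time_s: 4.6
tcp_pos: [0.514, -0.2986, 0.2309]
orientation: [[-0.951, -0.001, -0.31], [0.31, 0.0, -0.951], [0.001, -1.0, -0.0]]
wrist_force: [0.1, -1.2, -0.1]
gripper_width: 0.0853
```

>>> step_arm(
  rows=[
    {"slide": [0.06, -0.04, -0.5], "twist": -0.4},
    {"slide": [0, 0, -1], "twist": -0.46},
    {"slide": [0, 0, -1], "twist": 0},
    {"slide": [0, 0, -1], "twist": 0},
    {"slide": [0, 0, -1], "twist": 0},
    {"slide": [0, 0, -0.8], "twist": 0},
    {"slide": [0, 0, -0.5], "twist": 0},
    {"slide": [0, 0, -0.35], "twist": 0},
    {"slide": [0, 0, 0], "twist": 0},
  ],
  claw=60,
  squeeze=20,
)

```text
time_s: 5.72
tcp_pos: [0.5156, -0.2986, 0.0773]
orientation: [[-0.895, -0.0, -0.446], [0.446, 0.0, -0.895], [0.001, -1.0, -0.0]]
wrist_force: [-0.6, -0.7, 0.2]
gripper_width: 0.0512
```

>>> step_arm(
  rows=[
    {"slide": [0, 0, 0], "twist": 0},
    {"slide": [0, 0, 0], "twist": 0},
    {"slide": [0, 0, 0], "twist": 0},
    {"slide": [0, 0, 0], "twist": 0},
    {"slide": [0, 0, 0], "twist": 0},
    {"slide": [0, 0, 0], "twist": 0},
  ],
  claw=0,
)

```text
time_s: 6.48
tcp_pos: [0.5161, -0.2993, 0.0783]
orientation: [[-0.895, 0.001, -0.446], [0.446, -0.001, -0.895], [-0.002, -1.0, 0.0]]
wrist_force: [-1.5, -3.7, 6.1]
gripper_width: 0.0134
```

```bash
python3 - <<'E'
from h import *
s=env.read_state();print(s["joints"].round(3) if hasattr(s["joints"],'round') else s["joints"],s["moment"],s["wrist_force"],s["gripper_width"])
p,d=env.read_camera("side");cv2.imwrite("pics/s1.png",cv2.resize(p[200:400,230:450],None,fx=3,fy=3))
E
```

```text
[-0.545  0.589  1.779 -0.     0.771  1.488] [-0.41427303  0.32925692  0.00872154] [-1.53056054 -3.68877395  6.11830677] 0.013428521178301504
```

View pics/s1.png

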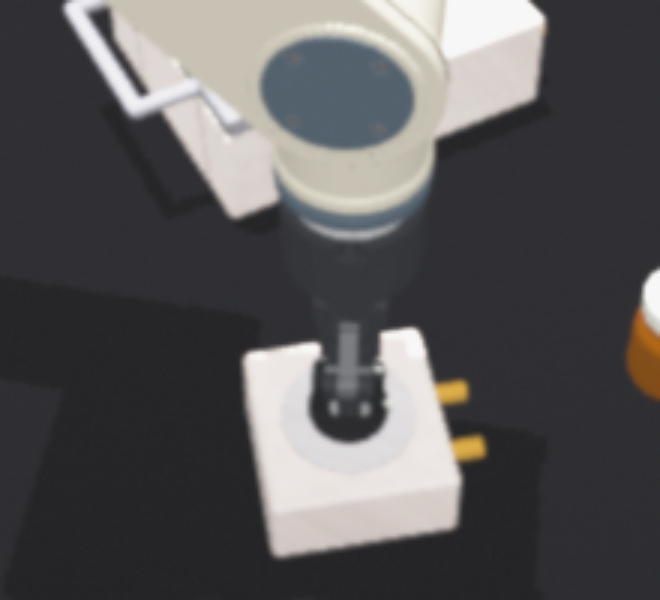

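The gripper is holding the bar squarely (13.4 mm at the pads). The pointer is at about -26.5°, the mark at about 50.6°, so I'll turn +77°.

>>> step_arm(
  rows=[
    {"slide": [0, 0, 0.04], "twist": 0.3},
    {"slide": [0, 0, 0], "twist": 0.7},
    {"slide": [0, 0, 0], "twist": 0.7},
    {"slide": [0, 0, 0], "twist": 0.7},
    {"slide": [0, 0, 0], "twist": 0.7},
    {"slide": [0, 0, 0], "twist": 0.7},
    {"slide": [0, 0, 0], "twist": 0.7},
    {"slide": [0, 0, 0], "twist": 0.7},
    {"slide": [0, 0, 0], "twist": 0.7},
    {"slide": [0, 0, 0], "twist": 0.7},
    {"slide": [0, 0, 0], "twist": 0.7},
    {"slide": [0, 0, 0], "twist": 0.4},
  ],
)

```text
time_s: 8.02
tcp_pos: [0.5157, -0.2979, 0.0784]
orientation: [[-0.634, -0.0, 0.774], [-0.774, 0.001, -0.634], [-0.001, -1.0, -0.001]]
wrist_force: [0.0, 1.0, 0.7]
gripper_width: 0.0134
```

>>> step_arm(
  rows=[
    {"slide": [0, 0, 0], "twist": 0},
    {"slide": [0, 0, 0], "twist": 0},
  ],
)

```text
time_s: 8.28
tcp_pos: [0.5157, -0.298, 0.0784]
orientation: [[-0.637, -0.0, 0.771], [-0.771, 0.001, -0.637], [-0.001, -1.0, -0.001]]
wrist_force: [2.5, 4.8, 0.3]
gripper_width: 0.0139
```

```bash
python3 - <<'E'
from h import *
s=env.read_state();o=np.array(s["orientation"]);print(np.degrees(np.arctan2(o[1,2],o[0,2]))+90,s["moment"],s["wrist_force"],s["tcp_pos"],s["joints"])
p,d=env.read_camera("side");cv2.imwrite("pics/s2.png",cv2.resize(p[300:400,290:410],None,fx=6,fy=6,interpolation=cv2.INTER_CUBIC))
p,d=env.read_camera("top");cv2.imwrite("pics/t2.png",cv2.resize(p[195:285,390:480],None,fx=6,fy=6,interpolation=cv2.INTER_CUBIC))
E
```

```text
50.44969938397691 [ 0.70305847 -0.33706593  0.06177233] [2.48925125 4.76043994 0.31014537] [ 0.51569388 -0.29796981  0.07837286] [-5.44280148e-01  5.88751416e-01  1.78020507e+00  1.01912852e-03
  7.73345872e-01  1.45273541e-01]
```

View pics/s2.png

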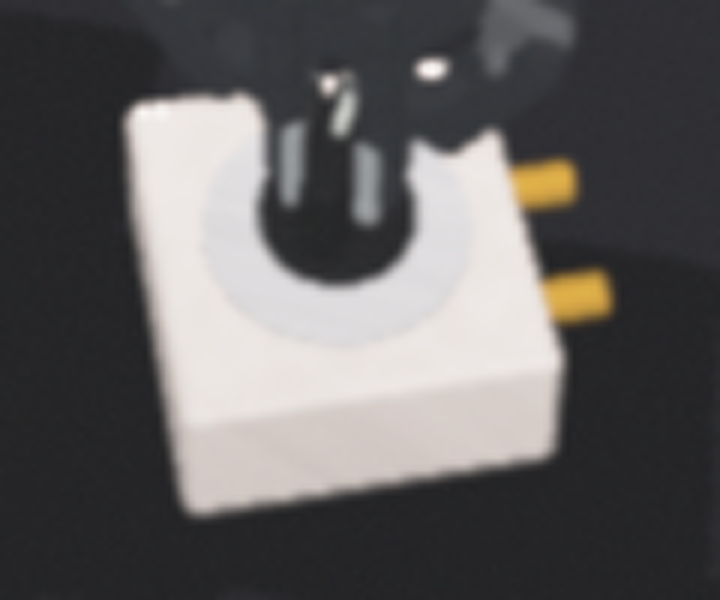

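View pics/t2.png

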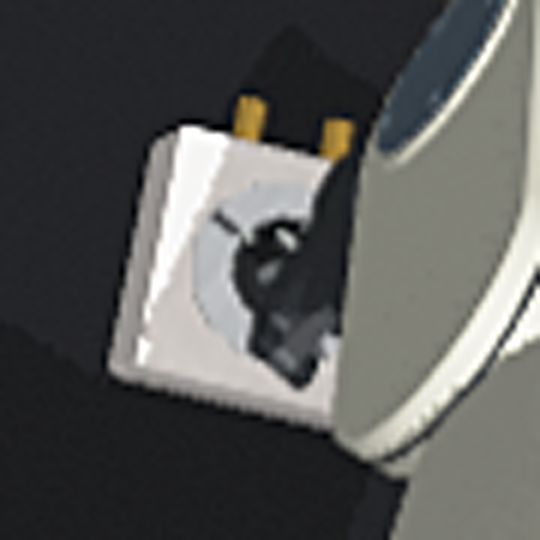

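The side view shows the knob's white line at about (340,100), pointing away from the camera. In the top view the rib at (225,222) leads into the skirt near the nub at about (245,240). I'll release and check from above.

>>> step_arm(
  rows=[
    {"slide": [0, 0, 0], "twist": 0},
    {"slide": [0, 0, 0], "twist": 0},
    {"slide": [0, 0, 0], "twist": 0},
    {"slide": [0, 0, 0.4], "twist": 0},
    {"slide": [0, 0, 1], "twist": 0},
    {"slide": [0, 0, 1], "twist": 0},
    {"slide": [0, 0, 1], "twist": 0},
    {"slide": [-0.2, 1, 1], "twist": 0.6},
    {"slide": [-0.2, 1, 0.6], "twist": 0.6},
    {"slide": [-0.2, 1, 0], "twist": 0.6},
    {"slide": [-0.2, 1, 0], "twist": 0.6},
    {"slide": [-0.2, 1, 0], "twist": 0.6},
  ],
  claw=60,
)

```text
time_s: 9.88
tcp_pos: [0.4906, -0.173, 0.2044]
orientation: [[-0.161, 0.001, 0.987], [-0.987, -0.0, -0.161], [0.0, -1.0, 0.001]]
wrist_force: [0.3, 0.4, 0.3]
gripper_width: 0.0515
```

```bash
python3 - <<'E'
from h import *
p,d=env.read_camera("side");cv2.imwrite("pics/s3.png",cv2.resize(p[300:400,290:410],None,fx=6,fy=6,interpolation=cv2.INTER_CUBIC))
p,d=env.read_camera("top");cv2.imwrite("t3raw.png",p);cv2.imwrite("pics/t3.png",cv2.resize(p[205:275,400:470],None,fx=8,fy=8,interpolation=cv2.INTER_CUBIC))
E
```

```text
(no output)
```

View pics/s3.png

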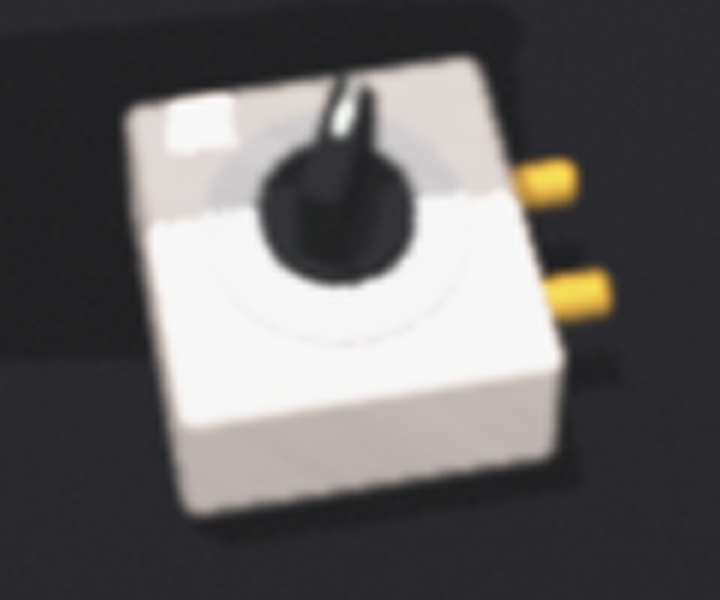

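View pics/t3.png

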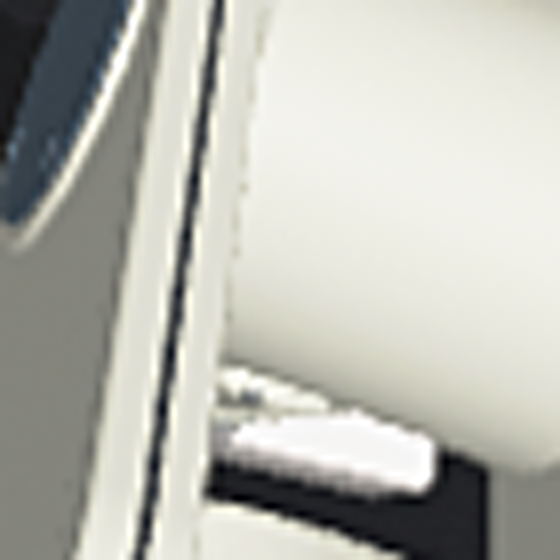

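The side view shows the knob's line at about (347,105), pointing away; the arm hides the knob from above. I'll move on to above the hatch bar and look again there.

>>> step_arm(
  rows=[
    {"slide": [-0.1, 1, 0], "twist": 0.2},
    {"slide": [-0.1, 1, 0], "twist": 0.2},
    {"slide": [-0.1, 1, 0], "twist": 0.2},
    {"slide": [-0.1, 1, 0], "twist": 0.2},
    {"slide": [-0.1, 1, 0], "twist": 0.2},
    {"slide": [-0.1, 1, 0], "twist": 0.2},
    {"slide": [-0.2, 1, 0], "twist": 0.17},
    {"slide": [-0.2, 0.68, 0], "twist": 0},
    {"slide": [0, 0, 0], "twist": 0},
  ],
  claw=47,
)

```text
time_s: 11.1
tcp_pos: [0.4657, 0.0188, 0.2038]
orientation: [[0.074, 0.0, 0.997], [-0.997, -0.0, 0.074], [0.0, -1.0, 0.0]]
wrist_force: [0.2, -0.5, -1.1]
gripper_width: 0.0402
```

```bash
python3 - <<'E'
from h import *
p,d=env.read_camera("side");cv2.imwrite("pics/s4.png",p)
p,d=env.read_camera("top");cv2.imwrite("t4raw.png",p);cv2.imwrite("pics/t4.png",cv2.resize(p[205:275,400:470],None,fx=8,fy=8,interpolation=cv2.INTER_CUBIC))
E
```

```text
(no output)
```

View pics/s4.png

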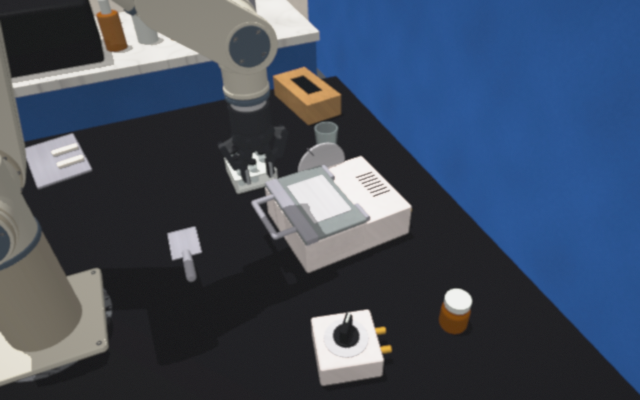

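View pics/t4.png

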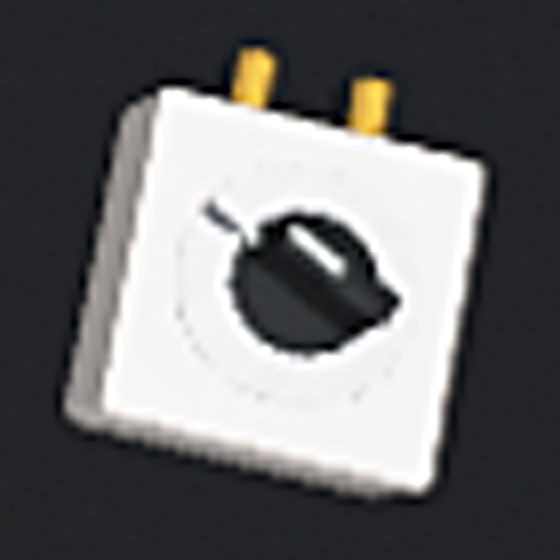

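```bash
python3 - <<'E'
from h import *
p=cv2.imread("t4raw.png");g=cv2.cvtColor(p,cv2.COLOR_BGR2GRAY).astype(float)
print(g[228:243,423:446].astype(int))
sub=g[231:241,434:446];
vv,uu=np.mgrid[231:241,434:446]
w=np.clip(sub-90,0,None)
m=(w>0).astype(np.uint8);n,l,st,ce=cv2.connectedComponentsWithStats(m);print(st.tolist())
for i in range(1,n):
    k=l==i
    if k.sum()<4: continue
    u0,v0=(w[k]*uu[k]).sum()/w[k].sum(),(w[k]*vv[k]).sum()/w[k].sum()
    X=np.stack([uu[k]-u0,vv[k]-v0]);e,V=np.linalg.eigh((X*w[k])@X.T);d=V[:,1]
    a=plane("top",u0,v0,.105);b=plane("top",u0+3*d[0],v0+3*d[1],.105)-a
    print(i,u0,v0,a,np.degrees(np.arctan2(b[1],b[0])), np.degrees(np.arctan2(a[1]+.2995,a[0]-.5144)))
E
```

```text
[[245 246 248 242 242 238 243 243 242 243 242 242 242 244 244 244 243 243
  243 242 242 242 243]
 [246 249 247 227 245 246 243 242 243 242 242 243 246 248 248 246 245 245
  243 242 242 241 242]
 [247 247 210 148 244 252 246 244 243 244 247 253 255 248 243 255 255 254
  249 245 243 242 242]
 [248 241 168  81 158 229 252 247 246 253 248 234 203 148 136 189 195 196
  242 255 250 245 242]
 [246 246 246 145  68 123 226 252 255 217 151 109  23   0   3  11   8  47
  135 187 241 253 246]
 [240 245 251 246 201 117 124 237 255 111  17  15   2 175 166  54  24  30
   29  33 129 245 254]
 [240 244 245 249 248 241 243 165 254 111  20  16  20 161 255 234  77  23
   29  36  22 134 243]
 [243 244 243 244 246 254 255  97 163  74  22  22  40  85 190 255 228 110
   34  31  37  21 128]
 [243 243 243 243 245 255 177  54  18  17  25  27  35  46  54 157 232 255
  133  32  31  37  15]
 [243 243 243 242 248 251  94  36  34  26  29  27  27  29  42  44 129 249
  255 188  65  37  28]
 [243 243 242 243 252 244  85  42  52  44  28  28  28  26  29  41  43 108
  240 211  81  41  33]
 [243 242 242 244 255 212  68  44  55  55  50  34  29  29  27  26  35  43
   94 128  61  44  40]
 [242 242 243 246 255 157  39  46  55  56  57  51  41  29  29  29  22  32
   48  56  53  52  46]
 [242 242 243 246 255 222  72  44  54  55  54  55  53  40  26  28  28  27
   34  50  61  59  51]
 [242 243 244 245 251 255 105  36  54  57  55  55  56  52  45  29  30  28
   28  33  48  60  60]]
[[0, 1, 12, 9, 74], [0, 0, 12, 5, 24], [2, 2, 7, 7, 22]]
1 441.84322508398657 231.78014184397162 [ 0.53145977 -0.29958987  0.105     ] 81.153176212763 -0.301836199088878
2 439.15232397606997 235.76944316612978 [ 0.52135813 -0.29231282  0.105     ] 49.45971060162475 45.927709838159736
```

```bash
python3 - <<'E'
from h import *
a=cv2.cvtColor(np.load("top0.npz")["p"],cv2.COLOR_BGR2GRAY).astype(float);b=cv2.cvtColor(cv2.imread("t4raw.png"),cv2.COLOR_BGR2GRAY).astype(float)
vv,uu=np.mgrid[231:238,428:434]
w=np.clip((b-a)[231:238,428:434]-10,0,None);u,v=(w*uu).sum()/w.sum(),(w*vv).sum()/w.sum();print(u,v)
# collar centre from skirt: dark disc of start image
m=(a<100).astype(np.uint8);m[:225]=0;m[255:]=0;m[:,:426]=0;m[:,455:]=0
for z in (.066,.070):
  for c in ([.5144,-.2995],[.5151,-.2997],[.5144,-.2990]):
    n=plane("top",u,v,z);i=plane("top",427.33,232.17,.066)
    f=lambda q:(round(np.degrees(np.arctan2(q[1]-c[1],q[0]-c[0])),1),round(1e3*np.hypot(q[1]-c[1],q[0]-c[0]),1))
    print(z,c,"nub",f(n),"idx",f(i))
E
```

```text
431.2118226600985 234.27586206896552
0.066 [0.5144, -0.2995] nub (np.float64(44.5), np.float64(21.0)) idx (np.float64(50.5), np.float64(31.9))
0.066 [0.5151, -0.2997] nub (np.float64(46.3), np.float64(20.6)) idx (np.float64(51.7), np.float64(31.7))
0.066 [0.5144, -0.299] nub (np.float64(43.5), np.float64(20.6)) idx (np.float64(49.9), np.float64(31.6))
0.07 [0.5144, -0.2995] nub (np.float64(47.8), np.float64(21.6)) idx (np.float64(50.5), np.float64(31.9))
0.07 [0.5151, -0.2997] nub (np.float64(49.5), np.float64(21.3)) idx (np.float64(51.7), np.float64(31.7))
0.07 [0.5144, -0.299] nub (np.float64(46.8), np.float64(21.2)) idx (np.float64(49.9), np.float64(31.6))
```

The dial readings agree: white line at 49.5°, tool angle at release 50.4°, mark 50.5–51.7°. That puts the dial on its mark to within about 1–2°, so I'll move on to the hatch.

>>> step_arm(
  rows=[
    {"slide": [0, 0, -0.5], "twist": 0},
    {"slide": [0, 0, -1], "twist": 0},
    {"slide": [0, 0, -1], "twist": 0},
    {"slide": [0, 0, -0.9], "twist": 0},
    {"slide": [0, 0, -0.7], "twist": 0},
    {"slide": [0, 0, -0.5], "twist": 0},
    {"slide": [0, 0, -0.43], "twist": 0},
    {"slide": [0, 0, 0], "twist": 0},
  ],
)

```text
time_s: 12.2
tcp_pos: [0.4653, 0.0182, 0.0771]
orientation: [[0.074, -0.001, 0.997], [-0.997, -0.0, 0.074], [-0.0, -1.0, -0.001]]
wrist_force: [-0.7, -0.0, -0.2]
gripper_width: 0.0399
```

```bash
python3 - <<'E'
from h import *
s=env.read_state();print(s["tcp_pos"],s["wrist_force"],s["joints"])
p,d=env.read_camera("side");cv2.imwrite("pics/s5.png",cv2.resize(p[100:280,200:420],None,fx=3.5,fy=3.3,interpolation=cv2.INTER_CUBIC))
E
```

```text
[0.46528256 0.01821555 0.07711948] [-0.65534328 -0.01473241 -0.21947872] [ 1.35834544e-02  4.55592198e-01  2.06721407e+00 -3.47476786e-05
  6.20142787e-01 -6.00581933e-02]
```

View pics/s5.png

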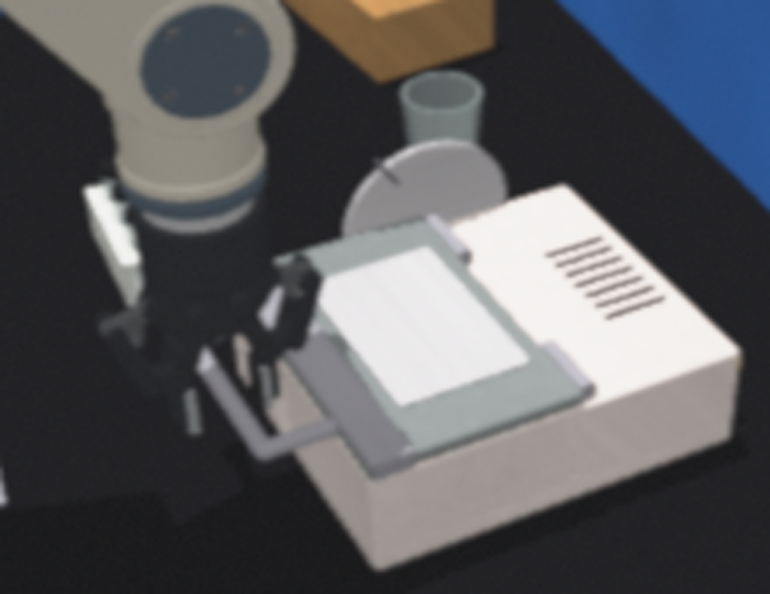

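The two fingers straddle the bar, the front one at about (195,400) and the rear one at about (265,370). I'll close.

>>> step_arm(
  rows=[
    {"slide": [0, 0, 0], "twist": 0},
    {"slide": [0, 0, 0], "twist": 0},
    {"slide": [0, 0, 0], "twist": 0},
    {"slide": [0, 0, 0], "twist": 0},
    {"slide": [0, 0, 0], "twist": 0},
  ],
  claw=0,
  squeeze=35,
)

```text
time_s: 12.88
tcp_pos: [0.4659, 0.0184, 0.0784]
orientation: [[0.074, 0.001, 0.997], [-0.997, -0.0, 0.074], [0.0, -1.0, 0.001]]
wrist_force: [-2.3, 0.2, 5.9]
gripper_width: 0.0108
```

```bash
python3 - <<'E'
import numpy as np
h=np.radians
u=np.array([np.cos(h(4.4)),np.sin(h(4.4))])
P=lambda t:np.array([*( -0.195*np.cos(h(t))*u),0.195*np.sin(h(t))])/.025
c=np.zeros(3)
for n in range(2,71,2):
    d=P(n)-P(n-2);print(n,d.round(3),end=';')
E
```

```text
2 [0.005 0.    0.272];4 [0.014 0.001 0.272];6 [0.024 0.002 0.271];8 [0.033 0.003 0.27 ];10 [0.042 0.003 0.269];12 [0.052 0.004 0.267];14 [0.061 0.005 0.265];16 [0.07  0.005 0.263];18 [0.079 0.006 0.26 ];20 [0.088 0.007 0.257];22 [0.097 0.007 0.254];24 [0.106 0.008 0.251];26 [0.115 0.009 0.247];28 [0.123 0.009 0.243];30 [0.132 0.01  0.238];32 [0.14  0.011 0.233];34 [0.148 0.011 0.228];36 [0.156 0.012 0.223];38 [0.163 0.013 0.217];40 [0.171 0.013 0.212];42 [0.178 0.014 0.205];44 [0.185 0.014 0.199];46 [0.192 0.015 0.193];48 [0.199 0.015 0.186];50 [0.205 0.016 0.179];52 [0.211 0.016 0.171];54 [0.217 0.017 0.164];56 [0.222 0.017 0.156];58 [0.228 0.018 0.148];60 [0.233 0.018 0.14 ];62 [0.237 0.018 0.132];64 [0.242 0.019 0.124];66 [0.246 0.019 0.115];68 [0.25  0.019 0.106];70 [0.253 0.02  0.098];
```

>>> step_arm(
  rows=[
    {"slide": [0, 0, 0.14], "twist": 0},
    {"slide": [0.01, 0, 0.27], "twist": 0},
    {"slide": [0.01, 0, 0.27], "twist": 0},
    {"slide": [0.03, 0, 0.27], "twist": 0},
    {"slide": [0.04, 0, 0.27], "twist": 0},
    {"slide": [0.05, 0, 0.27], "twist": 0},
    {"slide": [0.06, 0.01, 0.27], "twist": 0},
    {"slide": [0.06, 0.01, 0.26], "twist": 0},
    {"slide": [0.07, 0.01, 0.26], "twist": 0},
    {"slide": [0.08, 0.01, 0.26], "twist": 0},
    {"slide": [0.04, 0, 0.13], "twist": 0},
    {"slide": [0, 0, 0], "twist": 0},
  ],
)

```text
time_s: 14.38
tcp_pos: [0.4768, 0.0193, 0.1447]
orientation: [[0.074, -0.0, 0.997], [-0.997, -0.0, 0.074], [0.0, -1.0, -0.0]]
wrist_force: [-0.1, 0.9, -3.9]
gripper_width: 0.0105
```

```bash
python3 - <<'E'
from h import *
s=env.read_state();print(s["tcp_pos"],s["wrist_force"],s["moment"])
p,d=env.read_camera("side");cv2.imwrite("pics/s6.png",cv2.resize(p[100:280,200:420],None,fx=3.5,fy=3.3,interpolation=cv2.INTER_CUBIC))
E
```

```text
[0.47679211 0.0192923  0.14467054] [-0.0910165   0.86267514 -3.91197942] [0.08291456 0.20182058 0.11256028]
```

View pics/s6.png

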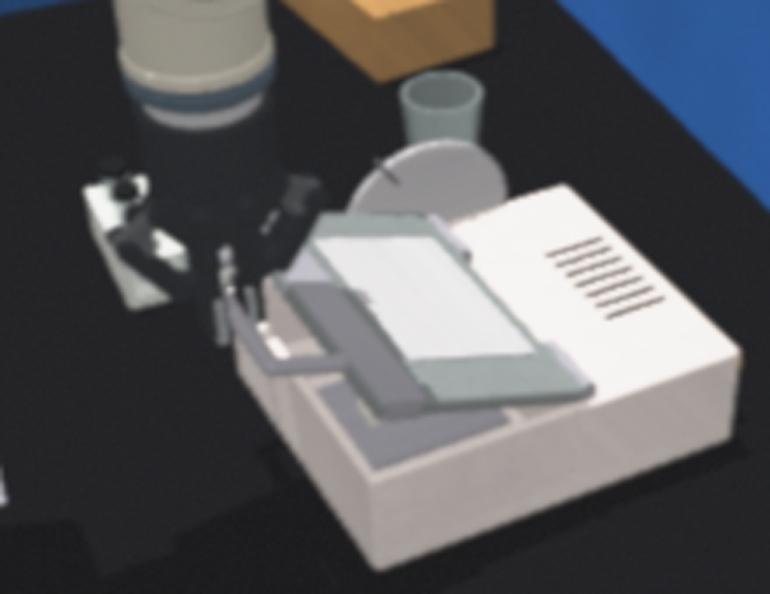

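The hatch is up about 20° with the bar held and forces of about 4 N. I'll continue along the arc.

>>> step_arm(
  rows=[
    {"slide": [0.05, 0, 0.13], "twist": 0},
    {"slide": [0.1, 0.01, 0.25], "twist": 0},
    {"slide": [0.11, 0.01, 0.25], "twist": 0},
    {"slide": [0.12, 0.01, 0.25], "twist": 0},
    {"slide": [0.12, 0.01, 0.24], "twist": 0},
    {"slide": [0.13, 0.01, 0.24], "twist": 0},
    {"slide": [0.14, 0.01, 0.23], "twist": 0},
    {"slide": [0.15, 0.01, 0.23], "twist": 0},
    {"slide": [0.16, 0.01, 0.22], "twist": 0},
    {"slide": [0.16, 0.01, 0.22], "twist": 0},
    {"slide": [0.17, 0.01, 0.21], "twist": 0},
    {"slide": [0.18, 0.01, 0.2], "twist": 0},
  ],
)

```text
time_s: 15.92
tcp_pos: [0.5149, 0.0225, 0.2118]
orientation: [[0.074, -0.004, 0.997], [-0.997, 0.001, 0.074], [-0.001, -1.0, -0.004]]
wrist_force: [-11.0, 2.7, 5.7]
gripper_width: 0.0107
```

>>> step_arm(
  rows=[
    {"slide": [0.18, 0.01, 0.2], "twist": 0},
    {"slide": [0.19, 0.02, 0.19], "twist": 0},
    {"slide": [0.2, 0.02, 0.19], "twist": 0},
    {"slide": [0.2, 0.02, 0.18], "twist": 0},
    {"slide": [0.21, 0.02, 0.17], "twist": 0},
    {"slide": [0.22, 0.02, 0.16], "twist": 0},
    {"slide": [0.11, 0.01, 0.08], "twist": 0},
    {"slide": [0, 0, 0], "twist": 0},
  ],
)

```text
time_s: 16.92
tcp_pos: [0.5492, 0.0254, 0.2426]
orientation: [[0.074, -0.0, 0.997], [-0.997, 0.0, 0.074], [-0.0, -1.0, -0.0]]
wrist_force: [-9.8, 1.0, 12.0]
gripper_width: 0.0104
```

```bash
python3 - <<'E'
from h import *
s=env.read_state();print(s["tcp_pos"],s["wrist_force"],s["moment"])
x,y,z=s["tcp_pos"];u=np.array([np.cos(np.radians(4.4)),np.sin(np.radians(4.4))])
dx=np.dot([x-.4659,y-.0184],u);print("theta",np.degrees(np.arctan2(z-.0784,.195-dx)),np.hypot(z-.0784,.195-dx))
p,d=env.read_camera("side");cv2.imwrite("pics/s7.png",cv2.resize(p[60:240,200:420],None,fx=3.5,fy=3.3,interpolation=cv2.INTER_CUBIC))
E
```

```text
[0.54917934 0.02539423 0.24256757] [-9.80267489  1.03394967 12.01931495] [0.16222095 1.92411831 0.12782015]
theta 55.83311567501347 0.19841252076072396
```

View pics/s7.png

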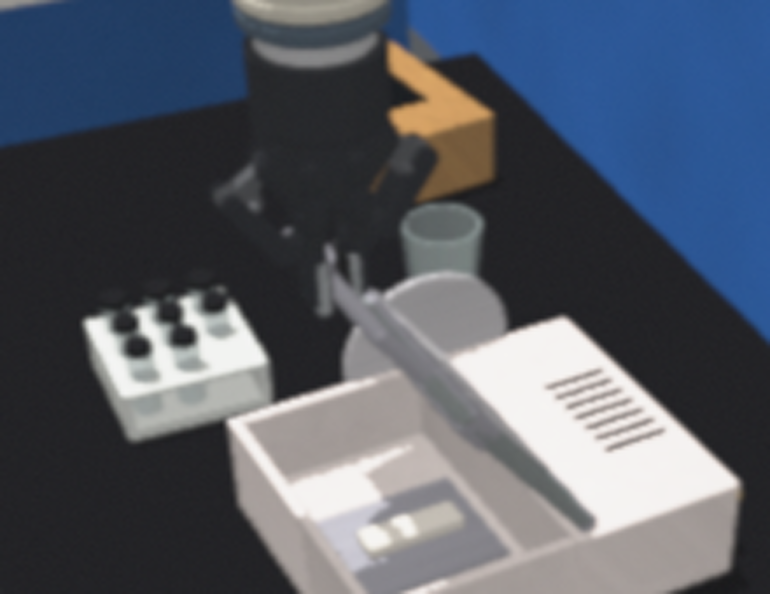

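```bash
cat >> h.py <<'E'
Hc=np.array([.660,.034]);U=np.array([np.cos(np.radians(4.4)),np.sin(np.radians(4.4))])
def hatch(n,d,zmin=.115,step=1):
    f,cx,cy,T=cam(n);v,u=np.mgrid[0:400,0:640];k=d>0;u,v,q=u[k],v[k],d[k]
    P=(np.stack([(u-cx)/f*q,(v-cy)/f*q,q],1)-T[:3,3])@T[:3,:3]
    r=P[:,:2]-Hc;x=r@U;y=-r[:,0]*U[1]+r[:,1]*U[0];z=P[:,2]-.097
    rr=np.hypot(x,z)
    k=(abs(y)<.108)&(rr<.205)&(z>zmin-.097)&(x<.02)&(x>-.2)
    return x[k],y[k],z[k],u[k],v[k]
E
python3 - <<'E'
from h import *
for n in("side","top"):
    p,d=env.read_camera(n);np.savez(f"{n}7.npz",p=p,d=d);cv2.imwrite(f"pics/{n}7.png",p)
    x,y,z,u,v=hatch(n,d);print(n,len(x))
    a=np.degrees(np.arctan2(z,-x));R=np.hypot(x,z)
    for lo,hi in((.04,.08),(.08,.12),(.12,.15),(.15,.18),(.18,.205)):
        for yl,yh in((-.11,-.05),(-.05,.05),(.05,.11)):
            k=(R>lo)&(R<hi)&(y>yl)&(y<yh)
            if k.sum()>5: print(lo,yl,k.sum(),np.percentile(a[k],[5,25,50,75,95]).round(1))
E
```

```text
side 973
0.04 -0.11 70 [53.8 60.3 62.7 64.4 67.3]
0.04 -0.05 39 [62.9 63.7 65.2 66.8 69.2]
0.04 0.05 11 [63.5 64.4 65.7 67.7 80.1]
0.08 -0.11 53 [53.4 55.7 59.8 60.8 62.1]
0.08 -0.05 44 [60.3 60.6 61.2 61.8 62.3]
0.08 0.05 6 [60.1 60.2 60.5 60.8 61. ]
0.12 -0.11 145 [52.7 53.9 57.  59.1 60. ]
0.12 -0.05 65 [57.1 58.2 59.1 59.6 60. ]
0.15 -0.11 130 [54.  55.  56.3 57.3 58.3]
0.15 -0.05 42 [56.7 57.2 57.8 58.3 59. ]
0.15 0.05 8 [57.1 57.4 57.6 58.1 58.4]
0.18 -0.11 82 [54.4 55.2 56.  56.8 57.4]
0.18 -0.05 212 [51.1 54.6 56.5 58.3 61.4]
top 198
0.04 0.05 12 [58.8 59.8 60.4 61.4 62.4]
0.08 0.05 13 [57.8 57.9 58.1 58.7 59.3]
0.12 0.05 33 [53.2 55.8 58.2 58.7 59. ]
0.15 0.05 7 [53.  55.2 56.2 56.4 56.5]
0.18 -0.11 37 [54.6 55.2 55.9 56.5 57.1]
0.18 -0.05 71 [54.  54.9 55.7 56.4 57. ]
0.18 0.05 21 [54.  54.8 56.1 56.4 57. ]
```

View pics/top7.png

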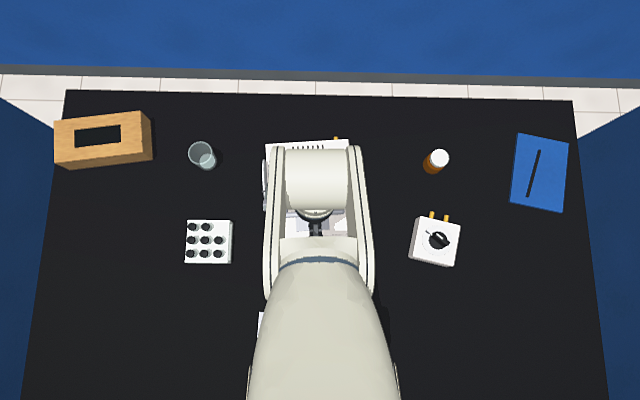

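The side view shows the hatch near-vertical with the bar in the fingers at about (330,280). The top view shows the dial, jar, beaker and rack undisturbed. Bar angle is about 55–56°, and the grip is pressing about 15 N inward. I'll relax that while going on to 70°.

>>> step_arm(
  rows=[
    {"slide": [0, 0, 0.11], "twist": 0},
    {"slide": [0.11, 0.01, 0.08], "twist": 0},
    {"slide": [0.21, 0.02, 0.14], "twist": 0},
    {"slide": [0.22, 0.02, 0.13], "twist": 0},
    {"slide": [0.22, 0.02, 0.13], "twist": 0},
    {"slide": [0.23, 0.02, 0.12], "twist": 0},
    {"slide": [0.23, 0.02, 0.11], "twist": 0},
    {"slide": [0.23, 0.02, 0.1], "twist": 0},
    {"slide": [0.1, 0, 0.04], "twist": 0},
    {"slide": [0, 0, 0], "twist": 0},
  ],
)

```text
time_s: 18.32
tcp_pos: [0.5887, 0.0286, 0.2653]
orientation: [[0.074, 0.001, 0.997], [-0.997, 0.0, 0.074], [-0.0, -1.0, 0.001]]
wrist_force: [-3.1, 4.5, 3.7]
gripper_width: 0.0104
```

```bash
cat > chk.py <<'E'
from h import *
import sys
s=env.read_state();print(s["tcp_pos"],s["wrist_force"],s["moment"],s["time_s"])
x,y,z=s["tcp_pos"]
dx=np.dot([x-.4659,y-.0184],U)
for sl in (0,.002,.004): print(sl,"theta",np.degrees(np.arctan2(z-.0784-sl,.195-dx)),np.hypot(z-.0784-sl,.195-dx))
for n in ("side","top"):
    p,d=env.read_camera(n);cv2.imwrite(f"pics/{n}{sys.argv[1]}.png",p);np.savez(f"{n}{sys.argv[1]}.npz",p=p,d=d)
    x,y,z,u,v=hatch(n,d);a=np.degrees(np.arctan2(z,-x));R=np.hypot(x,z)
    for lo,hi in((.08,.12),(.12,.15),(.15,.18),(.188,.203)):
        for yl,yh in((-.065,-.02),(-.02,.02),(.02,.065)):
            k=(R>lo)&(R<hi)&(y>yl)&(y<yh)
            if k.sum()>5: print(n,lo,yl,k.sum(),np.percentile(a[k],[5,25,50,75,95]).round(1))
E
python3 chk.py 8; python3 -c "
import cv2
p=cv2.imread('pics/side8.png');cv2.imwrite('pics/s8.png',cv2.resize(p[60:240,200:420],None,fx=3.5,fy=3.3,interpolation=2))"
```

```text
[0.58865514 0.02864337 0.26530744] [-3.05784818  4.46388278  3.71966899] [0.73414796 0.63858366 0.08025667] 18.325
0 theta 68.98029936178756 0.2002314066247267
0.002 theta 68.77309219379256 0.1983657895063283
0.004 theta 68.56195330519752 0.19650281599514358
side 0.08 -0.065 33 [65.4 65.7 65.8 66.  66.2]
side 0.08 -0.02 29 [65.2 65.4 65.6 65.8 66. ]
side 0.08 0.02 28 [65.  65.2 65.4 65.6 65.7]
side 0.12 -0.065 58 [65.1 65.4 65.5 66.4 72. ]
side 0.12 -0.02 51 [65.  65.2 65.5 66.2 67.5]
side 0.12 0.02 39 [64.8 64.9 65.2 65.5 66.8]
side 0.15 -0.065 91 [66.1 67.  68.  69.4 70.7]
side 0.15 -0.02 53 [66.1 67.2 68.1 69.  69.6]
side 0.15 0.02 21 [66.5 67.1 68.2 69.3 69.9]
side 0.188 -0.065 105 [67.2 67.7 68.5 69.5 70.2]
side 0.188 -0.02 120 [64.2 66.2 69.4 71.4 74. ]
top 0.08 -0.065 8 [73.1 73.1 73.2 74.1 74.2]
top 0.08 0.02 17 [72.6 72.9 73.1 73.7 73.9]
top 0.12 -0.065 30 [69.  70.6 71.5 72.3 72.7]
top 0.12 0.02 45 [68.5 70.2 71.2 71.9 72.4]
top 0.15 -0.065 16 [69.2 70.1 70.6 70.7 71. ]
top 0.15 0.02 19 [68.7 69.3 69.8 70.2 70.4]
top 0.188 -0.065 84 [67.1 67.9 68.6 69.6 70.2]
top 0.188 0.02 92 [67.  67.7 68.5 69.4 70. ]
```

View pics/s8.png

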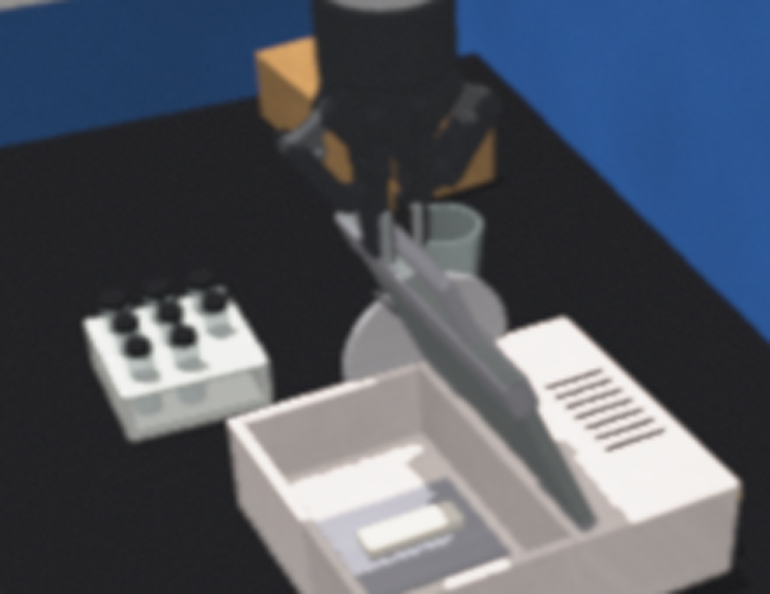

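>>> step_arm(
  rows=[
    {"slide": [0.08, 0.01, 0.03], "twist": 0},
    {"slide": [0.07, 0, 0.03], "twist": 0},
    {"slide": [0, 0, 0], "twist": 0},
    {"slide": [0, 0, 0], "twist": 0},
  ],
)

```text
time_s: 18.92
tcp_pos: [0.592, 0.0289, 0.2666]
orientation: [[0.074, 0.0, 0.997], [-0.997, 0.001, 0.074], [-0.001, -1.0, 0.0]]
wrist_force: [-2.8, 4.2, 4.0]
gripper_width: 0.0108
```

```bash
python3 chk.py 9 | grep -v "side 0.1[25] "
```

```text
[0.59197992 0.02891809 0.26659871] [-2.80700111  4.15638183  3.96260354] [0.74630135 0.64254618 0.07275754] 18.925
0 theta 70.0037623774726 0.2002720965632064
0.002 theta 69.80624804447294 0.198393845233668
0.004 theta 69.60496056304359 0.1965179966094173
side 0.08 -0.065 39 [66.5 66.8 66.9 67.1 67.3]
side 0.08 -0.02 33 [66.2 66.4 66.7 66.9 67.1]
side 0.08 0.02 35 [66.  66.3 66.5 66.7 66.9]
side 0.188 -0.065 110 [68.3 68.8 69.6 70.6 71.4]
side 0.188 -0.02 109 [65.1 66.9 70.2 72.1 74.8]
top 0.08 -0.065 10 [74.3 74.4 74.5 75.5 75.6]
top 0.08 0.02 20 [73.9 74.1 74.6 75.1 75.5]
top 0.12 -0.065 27 [70.4 71.8 72.4 73.4 73.8]
top 0.12 0.02 44 [70.  71.1 72.2 73.  73.5]
top 0.15 -0.065 16 [70.5 70.8 71.5 71.9 73. ]
top 0.15 0.02 17 [70.2 70.4 71.2 71.4 72. ]
top 0.188 -0.065 84 [68.2 69.  69.8 70.7 71.4]
top 0.188 0.02 91 [68.  68.7 69.7 70.4 71.1]
```

The hatch is at about 70°, ten past balance. Now easing it back to 52°.

>>> step_arm(
  rows=[
    {"slide": [-0.12, -0.01, -0.05], "twist": 0},
    {"slide": [-0.19, -0.01, -0.08], "twist": 0},
    {"slide": [-0.19, -0.01, -0.08], "twist": 0},
    {"slide": [-0.18, -0.01, -0.09], "twist": 0},
    {"slide": [-0.18, -0.01, -0.09], "twist": 0},
    {"slide": [-0.18, -0.01, -0.1], "twist": 0},
    {"slide": [-0.18, -0.02, -0.1], "twist": 0},
    {"slide": [-0.18, -0.02, -0.11], "twist": 0},
    {"slide": [-0.17, -0.01, -0.11], "twist": 0},
    {"slide": [-0.17, -0.01, -0.12], "twist": 0},
    {"slide": [-0.17, -0.02, -0.12], "twist": 0},
    {"slide": [-0.12, -0.01, -0.09], "twist": 0},
  ],
)

```text
time_s: 20.52
tcp_pos: [0.5409, 0.0246, 0.2371]
orientation: [[0.074, -0.0, 0.997], [-0.997, -0.0, 0.074], [0.0, -1.0, -0.0]]
wrist_force: [2.2, 0.7, -2.3]
gripper_width: 0.0104
```

>>> step_arm(
  rows=[
    {"slide": [0, 0, 0], "twist": 0},
    {"slide": [0, 0, 0], "twist": 0},
  ],
)

```text
time_s: 20.78
tcp_pos: [0.5413, 0.0247, 0.2374]
orientation: [[0.074, -0.0, 0.997], [-0.997, -0.0, 0.074], [0.0, -1.0, -0.0]]
wrist_force: [1.8, -1.3, -2.7]
gripper_width: 0.0101
```

```bash
python3 chk.py 10
```

```text
[0.54126665 0.02470448 0.2374224 ] [ 1.82966359 -1.31531042 -2.72003312] [-0.0533339  -0.44153907  0.12575626] 20.775
0 theta 53.10589742853786 0.1988410172676409
0.002 theta 52.7571229619476 0.1972451787830882
0.004 theta 52.40267223472853 0.19565676824049455
side 0.08 -0.065 41 [57.3 57.7 58.3 59.1 59.7]
side 0.08 -0.02 30 [57.2 57.6 58.3 58.8 59.4]
side 0.08 0.02 34 [57.  57.6 58.1 58.8 59.4]
side 0.12 -0.065 61 [50.  55.4 56.3 56.9 57.3]
side 0.12 -0.02 39 [54.  55.2 56.4 56.8 57.2]
side 0.12 0.02 22 [54.2 56.4 56.7 57.  57.2]
side 0.15 -0.065 70 [51.2 52.3 53.9 54.8 55.5]
side 0.15 -0.02 43 [52.8 53.5 54.2 55.2 55.8]
side 0.15 0.02 15 [53.  53.7 54.3 55.  55.9]
side 0.188 -0.065 106 [51.5 52.2 53.1 54.  54.5]
side 0.188 -0.02 113 [48.2 51.6 54.4 55.8 58.8]
top 0.188 -0.065 36 [51.5 52.  52.5 53.  53.5]
top 0.188 0.02 63 [51.2 52.1 53.  53.6 54.2]
```

>>> step_arm(
  rows=[
    {"slide": [-0.03, 0, -0.03], "twist": 0},
    {"slide": [-0.04, 0, -0.02], "twist": 0},
    {"slide": [0, 0, 0], "twist": 0},
    {"slide": [0, 0, 0], "twist": 0},
    {"slide": [0, 0, 0], "twist": 0},
    {"slide": [0, 0, 0], "twist": 0},
  ],
)

```text
time_s: 21.62
tcp_pos: [0.5398, 0.0246, 0.2363]
orientation: [[0.074, 0.001, 0.997], [-0.997, -0.0, 0.074], [0.0, -1.0, 0.001]]
wrist_force: [4.9, -2.4, -5.0]
gripper_width: 0.0107
```

```bash
python3 chk.py 11; python3 - <<'E'
import cv2,numpy as np
p=cv2.imread('pics/side11.png');cv2.imwrite('pics/s11.png',cv2.resize(p[60:400,160:500],None,fx=1.75,fy=1.75,interpolation=2))
p=cv2.imread('pics/top11.png');a=p[205:275,400:470];cv2.imwrite('pics/t11.png',cv2.resize(a,None,fx=8,fy=8,interpolation=2))
print(np.abs(a.astype(int)-cv2.imread('t4raw.png')[205:275,400:470]).max())
E
```

```text
[0.53978002 0.02461708 0.23627094] [ 4.85543283 -2.43152217 -5.01540155] [-0.44992951 -0.85656626  0.03849028] 21.625
0 theta 52.56352880010434 0.19882292464339985
0.002 theta 52.210360037647085 0.19723861593234163
0.004 theta 51.85148560834231 0.19566192237136096
side 0.08 -0.065 41 [56.7 57.2 57.7 58.3 59. ]
side 0.08 -0.02 32 [56.6 57.2 57.6 58.4 58.9]
side 0.08 0.02 35 [56.4 56.9 57.3 58.1 58.6]
side 0.12 -0.065 67 [49.5 54.9 55.8 56.3 56.7]
side 0.12 -0.02 48 [52.4 54.6 55.7 56.1 56.6]
side 0.12 0.02 24 [54.8 55.8 56.1 56.4 56.5]
side 0.15 -0.065 65 [50.6 52.2 53.7 54.3 55.1]
side 0.15 -0.02 42 [52.1 52.9 53.6 54.5 55.4]
side 0.15 0.02 18 [52.4 53.1 53.7 54.2 54.8]
side 0.188 -0.065 109 [50.9 51.7 52.7 53.5 53.9]
side 0.188 -0.02 121 [47.9 51.1 53.9 55.5 58.3]
top 0.188 -0.065 22 [50.6 51.2 51.6 52.  52.3]
top 0.188 0.02 57 [50.5 51.6 52.5 52.9 53.4]
5
```

View pics/s11.png

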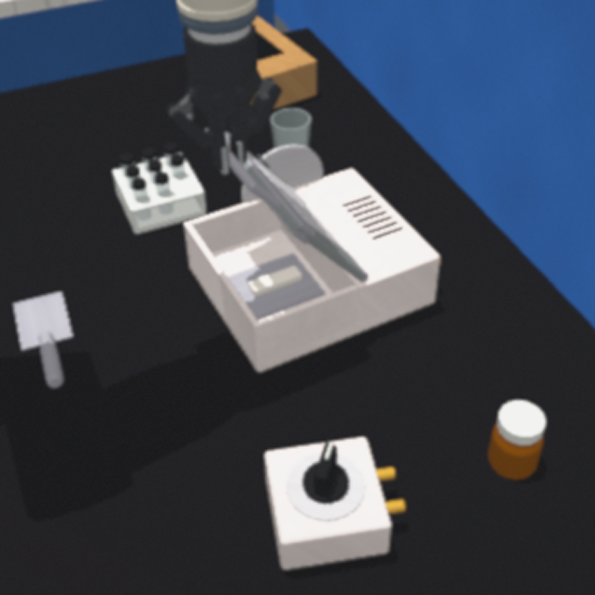

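View pics/t11.png

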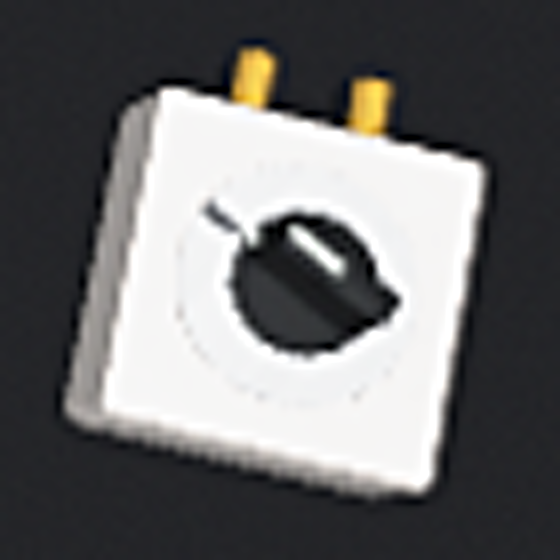

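The side view shows the hatch held by its bar at about (240,160), with jar, beaker and spatula undisturbed. The top crop shows the dial unchanged, its nub on the rib at about (245,240). The hatch is at about 52° and still, so I'm handing in.

```bash
python3 -c "
from rig import env
s=env.read_state();print(abs(s['dq']).max(),s['time_s']);print(env.close_job())"
```

```text
0.0019477530271097797 21.725
the job is handed in; nothing more can be done
None
```

I set the purge dial on its mark with the hatch shut, then raised the hatch to about 70° and eased it back. The job was handed in at 21.7 s with the hatch held still at about 52°, 8° below the balance point; no verdict was reported.

- **Dial:** I turned it about 77°. After release, the top camera put its white line at 49.5°, the tool angle was 50.4°, and the mark measured 50.5–51.7°. So it may sit 1–2° short of the mark. A rougher reading from the nub, which was partly hidden, gave anywhere from 43.5° to 49.5°. The dial looked the same in the last picture.
- **Hatch:** Readings from the arm and the bar agreed to within about 1° at the end (51.6–52.7°). Depth readings taken nearer the hinge disagreed by a few degrees.
- **Forces:** The highest wrist force I saw was about 15 N, when the bar shifted 3–4 mm in the pads on the way up. I relaxed it and the grip held; at the end it was about 7 N.
- **Other items:** The jar, beaker and spatula looked undisturbed in the last side picture.

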